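Hold a frame corner square while the glue grabs

TASK

The side rail of the little wooden frame has swung inwards on its single screw. Take the aluminium square by its wooden grip, lay it flat on the board inside the corner, and press it into the corner with light hand pressure - the joint is freshly glued, so never force it (under about 30 N) - until one leg lies flush along the back rail and the other has pushed the side rail out flush, so that the corner is square. Leave the things round about where they are, and finish still gripping the square and pressing it gently against both rails: do not let go.

Things in the scene. Friction and masses are not known exactly. Their poses are not given: they have to be found in the camera images.
- square: Loose assembly square, 0.35 kg, flat on the bench: two aluminium legs at right angles, each 150 mm long, 20 wide, 20 high, and a dark wooden grip bar across them. Origin: the outer corner (cut back 10 mm as a relief) at the underside, z up. Legs run along its -x and -y; the outer faces, its x = 0 and y = 0 planes, go against the rails; at the finish its axes are parallel to the board's.
- square_grip (a point): Middle of the grip bar: 60 mm along -x, 60 mm along -y from the square's outer corner, 22 mm above its underside (axes of the square). The bar is 20 mm thick, 150 long, 2 to 36 mm above the underside, and runs along the square's (1,-1) direction; fingers close on it along (1,1), towards the outer corner. Room for a finger on its inner side: 45 mm; outer side open.
- frame_board: Plywood assembly board, 275 x 270 x 12 mm, screwed to the bench (fixed). Origin: at bench height under the inside corner of the frame when square; z up. It covers x -210 to +65, y -210 to +60 mm. A fence behind the back rail is as high as that rail; two turn buttons on it reach over the rail, 42 mm above the bench, not past its inner face.
- inside_corner (a point): The frame's inside corner on the board's top (12 mm above the bench), axes of the board: where the outer corner of the square belongs.
- back_rail: Fixed back rail, pale wood, 30 mm wide, 24 mm high, on the board. Origin: the inside corner, on the board's top; axes of the board. Its inner face is its x = 0 plane and runs from the corner along -y for 195 mm.
- side_rail: Side rail, pale wood, 30 x 24 mm, half-lapped to the back rail; swings level on one brass screw, stiffly (0.25 N m friction, no spring). Origin: screw axis at board top, at x = +15, y = +15 mm of the board. Runs along its -x to 205 mm; inner face is its y = -15 mm plane. Square when parallel to the board's axes; starts 0.07 to 0.2 rad counter-clockwise from above, free end leaning in; stop 0.12 past square.
- glue_bottle: White glue bottle, 49 mm across, 156 mm tall, standing on the bench beside the work; leave alone.
- sand_block: Wooden sanding block, 39 x 72 x 27 mm; leave alone.
- spool_clamp_b: Spool clamp (two wooden discs on a threaded rod), 34 x 135 x 31 mm, on the bench; leave alone.
- pencil: Green pencil, 160 mm long, lying on the bench; leave alone.

How it is judged:
By the outcome, as a careful person would: the job done as asked, in the order asked, and still so for the second after the job is handed in, while the arm keeps its last pose, push and grip.
It also fails if it takes over 64 s, if anything falls off the work surface, if the arm or the gripper's body presses on something with over 40 N, if the wrist force passes 120 N, or if a joint passes its speed limit or range.

ROBOT

A 7-joint arm with a two-finger parallel gripper is mounted at the origin on the work surface; the furniture and walls round the work are solid. World frame = base frame: x ahead of the robot, y to its left, z up, the work surface at z = 0. Lengths are in m, angles in rad, forces in N, time in s.
With the tool pointing down it reaches from about 0.425 to 0.825 m from the base axis. Payload 3.6 kg.
Tool frame: the origin (TCP) lies midway between the tips of the shut fingers; the grasp point (between the pads) lies 19 mm behind it (robot.tcp_to_grasp is the x of the grasp point in the tool frame, in m); x points along the fingers, z is the direction in which the jaws open and shut, and the axes are right-handed (so a half turn about x gives the same grasp; the last joint's range is limited). The gripper opens to 93 mm and grips with 3 to 60 N. Pads are 15 mm wide; open, the fingers measure 128 mm over their backs; the gripper's body (75 mm by 188 mm) begins 65 mm behind the grasp point.
Start: joints at [-1.194, 0.615, -0.013, 1.423, 0.008, 1.103, -0.04], TCP at [0.255, 0.598, 0.219] pointing down, gripper open.
Joint ranges: [-3.12, 3.12], [-0.3, 2.06], [-1.34, 1.32], [0.26, 2.42], [-1.36, 4.5], [0.01, 1.98], [-2.84, 2.84]. Speed limits (rad/s): [2.79, 2.79, 3.14, 3.14, 3.14, 3.14, 3.14].

INTERFACE

Orientations are given as a rotation vector (axis times angle).
In Python, from plant import robot, cams gives the robot as it stands. The module is installed in compiled form; this text tells all that it offers.
- The arm moves only by the tool step_arm, never from a script. Its argument "increments" is a list of rows, each an object with "linear": the shift along the world's x, y, z in cm, a list of three; "spin": the turn about the world's z in rad; "jaw": the opening in per cent of the stroke, from 0 (shut) to 100 (fully open). In form: [{"linear": [tx, ty, tz], "spin": spin, "jaw": jaw}, ...]. A call has 1 to 12 rows; each row shifts and turns the commanded pose from where the row before left it; what a row does not reach is not made up. A row lasts 1/10 s, in which the tool goes at most 50 mm and 8.59 degrees, less where a joint would pass 70% of its speed; a pose out of reach is approached as far as the arm can. A call is refused whole if a number of a shift passes 5 or a number of a turn 0.15, either way. A call with a gripper value outside its range is refused whole. The fingers move at their own pace and stop on an object; "force" is the grip in N (left out, the last holds). Time passes only in rows, so rows that do not move let the fingers close. It gives the time, the measured TCP pose, the force and the opening at its end, in the units of the state.
- robot.get_state(): the state, without advancing time (a new reading comes with each control period).
- cams.snapshot(name): name is "scene" or "top" or "wrist"; returns a dict with "img" (384x512x3 uint8, red, green, blue), "range_z" (384x512 float32, m along the optical axis (not along the pixel's ray), 0 where there is no reading), "mtx" (3x3 intrinsics, pixels), "pose" (4x4, takes a point from camera to world coordinates). Camera axes: x right, y down, z forward; pixel columns grow to the right and rows downward; lengths in m; the calibration is good to about 2 mm. The wrist camera is an equidistant fisheye: a pixel r from the principal point sees the ray r / f radians off the axis. A picture is of the moment at which its call begins.
- robot.close_job(): hands the job in, once; it reports no verdict.
The state is a dict: "t": time; "joint_pos": joint angles; "qvel": joint speeds; "effort": joint torques, N m; "tcp_pos": TCP position; "tcp_rot": TCP orientation; "ft_force": force on the tool from outside, world axes, zero at the start; "wrist_torque": the same for the moment, N m; "finger_gap": opening from 0.0 (shut) to 1.0 (fully open).
Only numpy, scipy, OpenCV 4.12 (cv2) and the standard library are available. Lean on these libraries where they do the work, as an engineer would, in place of code of your own. Each camera call takes 0.05 s, during which the arm holds its last target.

## Working session

There is one attempt and no reset: what is moved stays moved. The work goes in short steps, Python scripts to look and compute and a tool call to move; the robot and the scene stay as the last step left them, time stands still between calls to the robot, and variables do not carry over. Pictures are saved under pics/ and viewed, and the job is handed in when it is done.

Besides the shell and the picture viewer there is one more tool, called after "Call:" as name([rows], argument=value, ...), one row to a line, values as JSON. step_arm: Moves the arm, as the interface text tells. Its arguments: {"type":"object","properties":{"increments":{"type":"array","items":{"type":"object","properties":{"linear":{"type":"array","items":{"type":"number"}},"spin":{"type":"number"},"jaw":{"type":"number"}}}},"force":{"type":"number"}},"required":["increments"]}

```bash
mkdir -p pics; cat > h.py <<'E'
import numpy as np, cv2
from plant import robot, cams
def snap(n,f):
    s=cams.snapshot(n); cv2.imwrite(f'pics/{f}.png',s['img'][:,:,::-1]); np.savez(f'{f}.npz',**s); return s
def load(f): return dict(np.load(f'{f}.npz'))
def px(s,u,v,z=None):
    K=s['mtx'];P=s['pose']; d=np.array([(u-K[0,2])/K[0,0],(v-K[1,2])/K[1,1],1.])
    if z is None: return P[:3,:3]@(d*s['range_z'][int(round(v)),int(round(u))])+P[:3,3]
    w=P[:3,:3]@d; return P[:3,3]+w*(z-P[2,3])/w[2]
def crop(s,f,u0,u1,v0,v1,k):
    cv2.imwrite(f'pics/{f}.png',cv2.resize(s['img'][v0:v1,u0:u1,::-1],None,fx=k,fy=k,interpolation=cv2.INTER_CUBIC))
E
python3 - <<'E'
from h import *
s=snap('top','top0'); snap('scene','sc0'); print(s['pose'],s['mtx']); print(robot.get_state())
E
```

```text
[[-0.09547489 -0.97511433  0.20009145  0.31070361]
 [-0.99541829  0.09457361 -0.01408041  0.08778669]
 [-0.00519336 -0.20051901 -0.97967605  1.4587399 ]
 [ 0.          0.          0.          1.        ]] [[402.87695518   0.         255.02618633]
 [  0.         402.87695518 188.24525789]
 [  0.           0.           1.        ]]
{'t': 0.1, 'joint_pos': array([-1.19451301,  0.61580936, -0.01262299,  1.42469004,  0.00812218,
        1.10334388, -0.04038956]), 'qvel': array([-0.0013251 , -0.00210038, -0.00028732, -0.00452425, -0.00018387,
       -0.0004798 ,  0.00087635]), 'effort': array([ 6.07588445e-04, -4.60041761e+01,  2.09754878e-01, -1.66243136e+01,
       -6.12359284e-02,  1.69130601e-02,  1.02279055e-04]), 'tcp_pos': array([0.25451412, 0.59736758, 0.2176216 ]), 'tcp_rot': array([-0.90892752,  1.37507084,  0.90687482]), 'ft_force': array([ 0.14839822,  0.15961119, -0.5456604 ]), 'wrist_torque': array([ 0.02851987, -0.05774413, -0.04092247]), 'finger_gap': 0.9996057699815072}
```

View pics/top0.png

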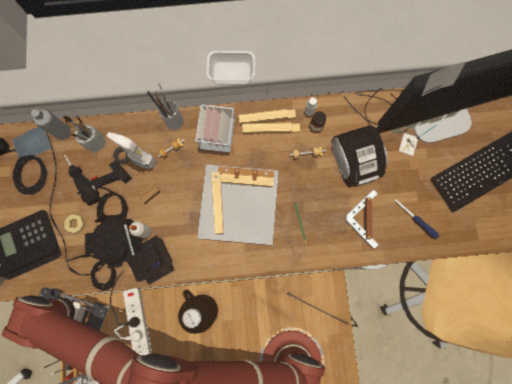

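View pics/sc0.png

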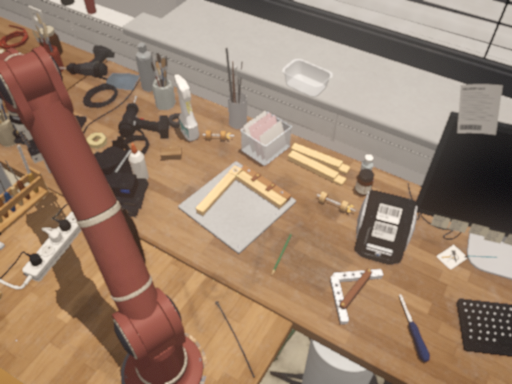

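The top view shows the board at about (240,205), with the back rail along its top edge (v≈178) and the side rail going down at u≈218. The square is at (365,218) with its grip bar at (369,217). The pencil (300,222) lies between them.

```bash
python3 - <<'E'
from h import *
s=load('top0'); crop(s,'c1',190,290,155,255,6); crop(s,'c2',330,400,180,255,8)
E
```

```text
(no output)
```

View pics/c1.png

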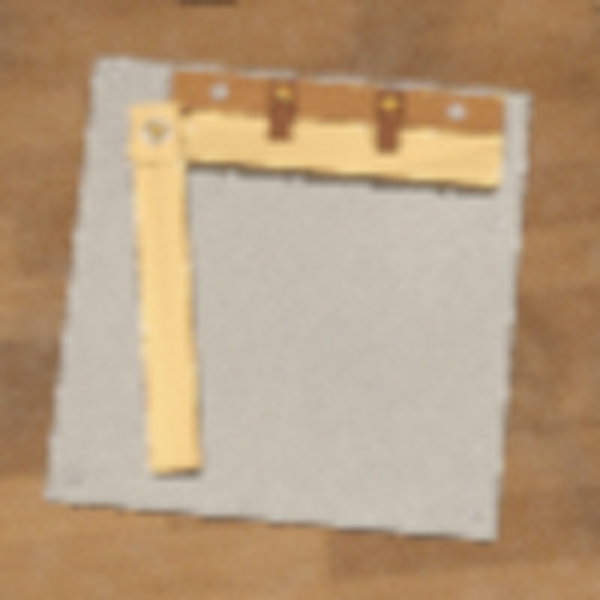

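View pics/c2.png

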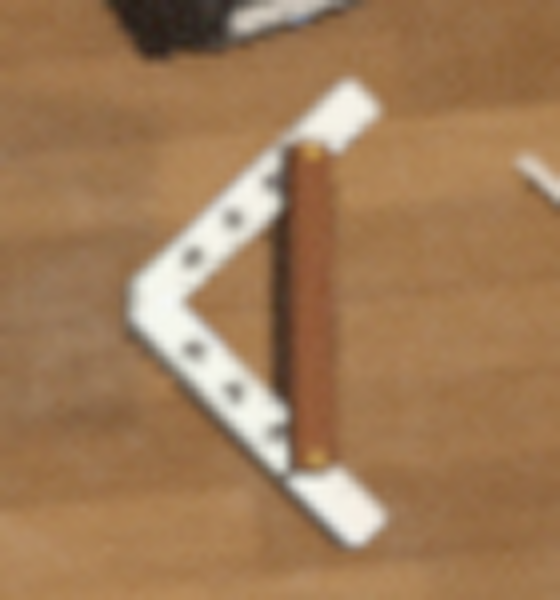

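```bash
cat >> h.py <<'E'
def fit(obj,W):
    obj=np.array(obj,float);W=np.array(W)[:,:2];oc=obj.mean(0);wc=W.mean(0);A=(obj-oc).T@(W-wc)
    th=np.arctan2(A[0,1]-A[1,0],A[0,0]+A[1,1]);R=np.array([[np.cos(th),-np.sin(th)],[np.sin(th),np.cos(th)]])
    t=wc-R@oc; return th,t,(obj@R.T+t-W)
E
python3 - <<'E'
from h import *
s=load('top0')
def c(U,V,u0,v0,k,z): return px(s,u0+(U+.5)/k-.5,v0+(V+.5)/k-.5,z)
B=[c(U,V,190,155,6,.012) for U,V in [(97,58),(532,92),(497,540),(47,500)]]
th,t,r=fit([(.065,.06),(.065,-.21),(-.21,-.21),(-.21,.06)],B); print('board',th,t,r)
ends=[c(U,V,190,155,6,.036) for U,V in [(150,472),(200,470),(130,105)]]; print(ends)
i=[c(U,V,190,155,6,.036) for U,V in [(188,210),(200,440)]]; d=i[1]-i[0]; print('side ang',np.arctan2(-d[1],-d[0])-th)
i=[c(U,V,190,155,6,.036) for U,V in [(200,165),(495,187)]]; d=i[1]-i[0]; print('back rail ang',np.arctan2(-d[1],-d[0])-np.pi/2-th, [np.array([np.cos(th),np.sin(th)])@(p[:2]-t) for p in i])
S=[c(U,V,330,180,8,.02) for U,V in [(350,78),(382,108),(388,515),(350,547),(185,300)]]
ths,ts,r=fit([(0,-.15),(-.02,-.15),(-.15,-.02),(-.15,0),(-.02,-.02)],S); print('sq',ths,ts,r)
R=np.array([[np.cos(ths),-np.sin(ths)],[np.sin(ths),np.cos(ths)]]); print('grip',R@[-.06,-.06]+ts, np.hypot(*(R@[-.06,-.06]+ts)))
print([c(U,V,330,180,8,.036) for U,V in [(313,150),(317,460)]])
for u,v in [(370,217),(345,215),(240,215),(218,210),(260,180)]: print(u,v,px(s,u,v))
# obstacles: pencil
for u,v in [(296,203),(306,240)]: print('pencil',px(s,u,v,.004))
h=np.array([[px(s,u,v)[2] for u in range(190,400,10)] for v in range(150,270,8)]); print((h*1000).round().astype(int))
from scipy.spatial.transform import Rotation as Ro
st=robot.get_state(); print(Ro.from_rotvec(st['tcp_rot']).as_matrix(), robot.tcp_to_grasp)
E
```

```text
board -0.1811565112467131 [0.64056113 0.19313008] [[ 9.24111979e-04  7.14738435e-06]
 [-1.18244959e-04 -2.98082452e-05]
 [-1.03063420e-04 -4.83659646e-04]
 [-7.02803600e-04  5.06320507e-04]]
[array([0.45381828, 0.22473937, 0.036     ]), array([0.45216727, 0.19538605, 0.036     ]), array([0.67637592, 0.22006847, 0.036     ])]
side ang 0.15358220460737598
back rail ang 0.008307594805964352 [np.float64(-0.003097826152307595), np.float64(-0.0016170786955964998)]
sq 0.6370428872546718 [ 0.47038634 -0.24106136] [[ 0.00053605 -0.00085011]
 [-0.00039467 -0.00045321]
 [-0.00052956  0.00076412]
 [-0.00015085 -0.00202832]
 [ 0.00053903  0.00256752]]
grip [ 0.4578441  -0.32498211] 0.5614575660845301
[array([ 0.52536453, -0.33427884,  0.036     ]), array([ 0.3883622 , -0.31505642,  0.036     ])]
370 217 [ 0.45940729 -0.33191396  0.02499763]
345 215 [ 4.77973231e-01 -2.49803615e-01  2.04517341e-04]
240 215 [0.51301257 0.13050221 0.01267724]
218 210 [0.53545495 0.20649887 0.03432476]
260 180 [0.63117952 0.04634137 0.03018034]
pencil [ 0.53854433 -0.07698333  0.004     ]
pencil [ 0.40142929 -0.09711
[... 1129 characters left out ...]
  15   32   13    8    7   15   12    3   -9    4    4    2
    -3    0   -3   19   30   -5    1]
 [   2    7   13   15   15   15   15    8   10    0   -6    8    3    2
    -2   -1   -3   -6   29   -7    1]
 [   2   -3   -3    5   -3    0   -6   -3   -1   -1   -6    0    1    1
    -1    2   -2    2   -4   -7    1]
 [   5   -3   -1   -6    3    0   -2    3   -1    0   -4   -6   -1   -1
     2   -4    1    0   -1    0   -6]
 [  -2    1   -2    2   -2    0   -1   -2   -4   -3   -8    3    0    2
     4    2    5   -4   -2   -8   -3]]
[[-8.24857203e-04 -9.20009186e-01  3.91895928e-01]
 [-2.03962205e-03  3.91896794e-01  9.20006926e-01]
 [-9.99997580e-01 -4.04452363e-05 -2.19972991e-03]] -0.0188
```

Measurements agree with each other: the bar mid from its ends and from the square fit is within 1 mm. The square is at yaw 0.64 and the board at -0.18. The side rail is 0.154 rad in. I'm moving there high.

Call:
step_arm([
  {"linear": [2.5,-3.8,0.3],"spin": 0,"jaw": 100},
  {"linear": [2.5,-3.8,0.3],"spin": 0,"jaw": 100},
  {"linear": [2.5,-3.8,0.3],"spin": 0,"jaw": 100},
  {"linear": [2.5,-3.8,0.3],"spin": 0,"jaw": 100},
  {"linear": [2.5,-3.8,0.3],"spin": 0,"jaw": 90},
  {"linear": [2.5,-3.8,0.3],"spin": 0,"jaw": 80},
  {"linear": [2.5,-3.8,0.3],"spin": 0,"jaw": 70},
  {"linear": [2.5,-3.8,0.3],"spin": 0,"jaw": 60},
  {"linear": [2.5,-3.8,0.3],"spin": 0,"jaw": 60},
  {"linear": [2.5,-3.8,0.3],"spin": 0,"jaw": 60},
  {"linear": [2.5,-3.8,0.3],"spin": 0,"jaw": 60},
  {"linear": [2.5,-3.8,0.3],"spin": 0,"jaw": 60},
], force=30)

```text
t: 1.3
tcp_pos: [0.5552, 0.1403, 0.2545]
tcp_rot: [-0.908, 1.374, 0.908]
ft_force: [0.6, 0.3, -0.3]
finger_gap: 0.599
```

```bash
python3 - <<'E'
from h import *
s=robot.get_state();print(s['t'],s['joint_pos'],s['tcp_pos'],s['ft_force'],s['finger_gap'])
E
```

```text
1.3 [-0.31999665  0.46016418  0.05301907  1.6030714  -0.02682919  1.07990134
  0.90839219] [0.55521231 0.14026886 0.25445394] [ 0.6366011   0.25082939 -0.32915675] 0.599049488240922
```

Call:
step_arm([
  {"linear": [-0.8,-3.9,0],"spin": 0.02,"jaw": 58},
  {"linear": [-0.8,-3.9,0],"spin": 0.02,"jaw": 58},
  {"linear": [-0.8,-3.9,0],"spin": 0.02,"jaw": 58},
  {"linear": [-0.8,-3.9,0],"spin": 0.02,"jaw": 58},
  {"linear": [-0.8,-3.9,0],"spin": 0.02,"jaw": 58},
  {"linear": [-0.8,-3.9,0],"spin": 0.02,"jaw": 58},
  {"linear": [-0.8,-3.9,0],"spin": 0.02,"jaw": 58},
  {"linear": [-0.8,-3.9,-1],"spin": 0.02,"jaw": 58},
  {"linear": [-0.8,-3.9,-2],"spin": 0.02,"jaw": 58},
  {"linear": [-0.8,-3.9,-2],"spin": 0.02,"jaw": 58},
  {"linear": [-0.8,-3.9,-2],"spin": 0.03,"jaw": 58},
  {"linear": [-1.0,-3.7,-2],"spin": 0.03,"jaw": 58},
])

```text
t: 2.5
tcp_pos: [0.4562, -0.3255, 0.1636]
tcp_rot: [-1.104, 1.273, 1.105]
ft_force: [0.6, -0.0, -0.8]
finger_gap: 0.579
```

```bash
python3 - <<'E'
from h import *
from scipy.spatial.transform import Rotation as Ro
s=robot.get_state();print(s['t'],s['joint_pos'],s['tcp_pos'],s['ft_force'],s['finger_gap'])
z=Ro.from_rotvec(s['tcp_rot']).as_matrix()[:,2];print(np.arctan2(z[1],z[0]))
snap('wrist','w1');s=snap('top','top1');crop(s,'c3',320,400,170,260,7)
E
```

```text
2.5 [ 0.53516359  0.53693627  0.0698082   1.75952687 -0.04756305  0.84699225
  2.05603532] [ 0.45622585 -0.32552197  0.16355266] [ 0.56043964 -0.04597161 -0.76737333] 0.5794729059576892
1.4293417748055532
```

View pics/w1.png

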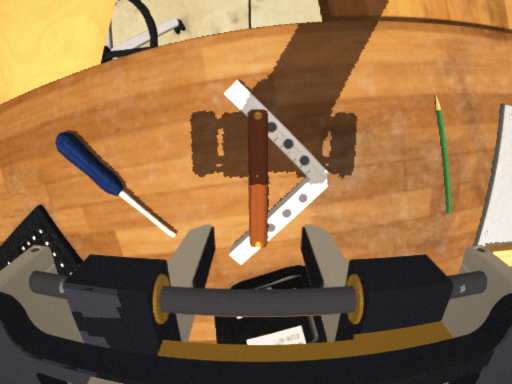

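View pics/top1.png

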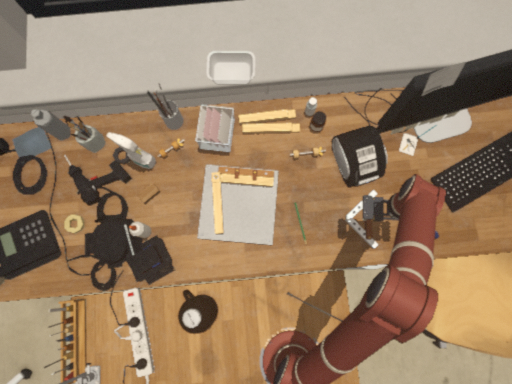

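The wrist view shows the bar at u≈258 running vertically, midway between the fingers (tips u≈200 and 315) and parallel to them. The black box sits beyond them at (275,300), so I'm checking its clearance to the gripper body.

```bash
python3 - <<'E'
from h import *
s=load('top0')
P=np.array([px(s,u,v) for v in range(120,200) for u in range(325,395)])
P=P[P[:,2]>.05]; 
P=P[P[:,2]<.2]; print(P[:,0].min(),P[:,1].min(),P[:,1].max()); 
for p in P[np.argsort(P[:,0])][:200:20]: print(p)
# depth profile for bar in wrist
s=load('w1'); K=s['mtx'];Pw=s['pose']
def wp(u,v,z):
    x=(u-K[0,2])/K[0,0];y=(v-K[1,2])/K[1,1];r=np.hypot(x,y);d=np.array([x/r*np.sin(r),y/r*np.sin(r),np.cos(r)]);w=Pw[:3,:3]@d
    return Pw[:3,3]+w*(z-Pw[2,3])/w[2]
a=wp(258,113,.036);b=wp(258.5,244,.036);print('bar ends wrist',a,b,(a+b)/2, np.hypot(*(a-b)[:2]),np.arctan2(*(b-a)[[1,0]]))
E
```

```text
0.5757727985097534 -0.4477288133367384 -0.207869397266024
[ 0.5757728  -0.2728464   0.05712633]
[ 0.58094496 -0.26746337  0.05251768]
[ 0.5836097  -0.29835179  0.06006334]
[ 0.58606112 -0.28930754  0.06933121]
[ 0.58822593 -0.33512236  0.07219245]
[ 0.59032936 -0.26313346  0.077727  ]
[ 0.59234403 -0.27342936  0.08034435]
[ 0.59396069 -0.31480383  0.07164121]
[ 0.59629956 -0.35375836  0.06107089]
[ 0.59803921 -0.34340342  0.07342492]
bar ends wrist [ 0.3862847  -0.31552579  0.036     ] [ 0.52571905 -0.33494884  0.036     ] [ 0.45600187 -0.32523732  0.036     ] 0.1407806589326034 -0.1384081673054117
```

Box starts at x≈0.58, so it clears. The bar mid from the wrist camera agrees with the TCP to under 1 mm. Descending and closing.

Call:
step_arm([
  {"linear": [0,0,-3],"spin": 0,"jaw": 58},
  {"linear": [0,0,-3],"spin": 0,"jaw": 58},
  {"linear": [0,0,-3],"spin": 0,"jaw": 58},
  {"linear": [0,0,-2.5],"spin": 0,"jaw": 58},
  {"linear": [0,0,-1.5],"spin": 0,"jaw": 58},
  {"linear": [0,0,-1.2],"spin": 0,"jaw": 58},
  {"linear": [0,0,-0.8],"spin": 0,"jaw": 58},
  {"linear": [0,0,-0.5],"spin": 0,"jaw": 58},
  {"linear": [0,0,-0.2],"spin": 0,"jaw": 58},
  {"linear": [0,0,0],"spin": 0,"jaw": 58},
])

```text
t: 3.6
tcp_pos: [0.457, -0.3241, 0.0079]
tcp_rot: [-1.104, 1.273, 1.103]
ft_force: [0.1, 0.7, 0.7]
finger_gap: 0.58
```

Call:
step_arm([
  {"linear": [0,0,0],"spin": 0,"jaw": 30},
  {"linear": [0,0,0],"spin": 0,"jaw": 25},
  {"linear": [0,0,0],"spin": 0,"jaw": 20},
  {"linear": [0,0,0],"spin": 0,"jaw": 10},
  {"linear": [0,0,0],"spin": 0,"jaw": 0},
  {"linear": [0,0,0],"spin": 0,"jaw": 0},
  {"linear": [0,0,0],"spin": 0,"jaw": 0},
], force=45)

```text
t: 4.3
tcp_pos: [0.4568, -0.3244, 0.0078]
tcp_rot: [-1.104, 1.274, 1.103]
ft_force: [-0.4, -1.4, 0.8]
finger_gap: 0.208
```

```bash
python3 - <<'E'
from h import *
s=snap('top','top2');crop(s,'c4',320,400,170,260,7)
print(robot.get_state())
E
```

```text
{'t': 4.35, 'joint_pos': array([ 0.54918448,  0.76496417,  0.04586001,  1.87676879, -0.06537762,
        0.50076525,  2.06763858]), 'qvel': array([ 8.33487099e-04,  1.61532945e-04, -5.99839428e-04, -4.02996854e-04,
       -9.36502532e-05,  7.80909050e-04,  8.61355737e-04]), 'effort': array([ -0.41300579, -43.19335699,   0.62522778,  -8.51274759,
        -0.13265655,   0.12186991,  -0.06407882]), 'tcp_pos': array([ 0.4568142 , -0.32439409,  0.00779901]), 'tcp_rot': array([-1.10391561,  1.27357784,  1.1028978 ]), 'ft_force': array([-0.41450068, -1.20147283,  1.23967193]), 'wrist_torque': array([-0.13808516,  0.0432179 ,  0.08779065]), 'finger_gap': 0.2131119973802339}
```

View pics/c4.png

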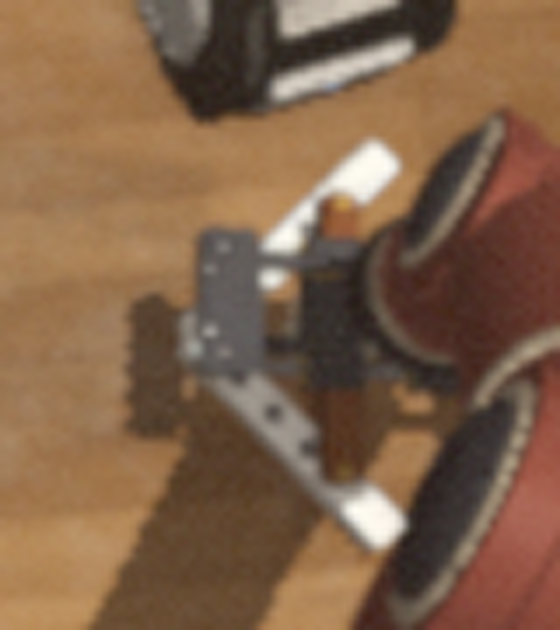

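Gripped (gap ≈19.6 mm, matching the bar). Lifting.

Call:
step_arm([
  {"linear": [0,0,0.5],"spin": 0,"jaw": 0},
  {"linear": [0,0,1],"spin": 0,"jaw": 0},
  {"linear": [0,0,2],"spin": 0,"jaw": 0},
  {"linear": [0,0,2.5],"spin": 0,"jaw": 0},
  {"linear": [0,0,2.5],"spin": 0,"jaw": 0},
  {"linear": [0,0,2],"spin": 0,"jaw": 0},
  {"linear": [0,0,1],"spin": 0,"jaw": 0},
  {"linear": [0,0,0.5],"spin": 0,"jaw": 0},
  {"linear": [0,0,0],"spin": 0,"jaw": 0},
])

```text
t: 5.25
tcp_pos: [0.4567, -0.3238, 0.1278]
tcp_rot: [-1.103, 1.273, 1.103]
ft_force: [0.3, -0.1, -2.5]
finger_gap: 0.213
```

```bash
python3 - <<'E'
from h import *
snap('wrist','w2'); print(robot.get_state()['ft_force'])
E
```

```text
[-0.67925572 -0.69790418 -2.78779012]
```

View pics/w2.png

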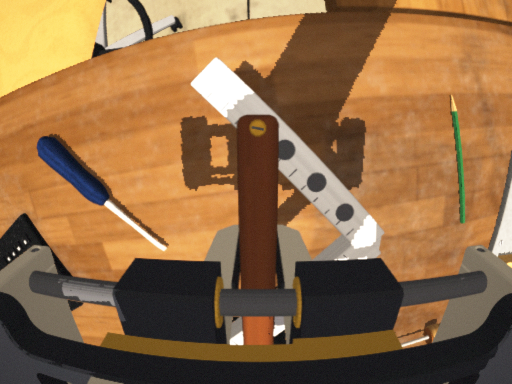

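The square hangs level in the jaws: bar at (258,130–340), leg end at (215,85), wrist Fz ≈ -3 N as expected. Carrying it over the board.

Call:
step_arm([
  {"linear": [0.3,1.2,0],"spin": -0.03,"jaw": 0},
  {"linear": [0.5,2.4,0],"spin": -0.06,"jaw": 0},
  {"linear": [0.7,3.6,0],"spin": -0.06,"jaw": 0},
  {"linear": [0.7,3.6,0],"spin": -0.06,"jaw": 0},
  {"linear": [0.7,3.6,0],"spin": -0.06,"jaw": 0},
  {"linear": [0.7,3.6,0],"spin": -0.06,"jaw": 0},
  {"linear": [0.7,3.6,0],"spin": -0.06,"jaw": 0},
  {"linear": [0.7,3.6,0],"spin": -0.06,"jaw": 0},
  {"linear": [0.7,3.6,0],"spin": -0.06,"jaw": 0},
  {"linear": [0.7,3.6,0],"spin": -0.06,"jaw": 0},
  {"linear": [0.7,3.6,0],"spin": -0.06,"jaw": 0},
  {"linear": [0.7,3.0,0],"spin": -0.06,"jaw": 0},
])

```text
t: 6.5
tcp_pos: [0.5338, 0.0687, 0.1262]
tcp_rot: [-0.576, 1.496, 0.578]
ft_force: [1.0, -0.6, -2.5]
finger_gap: 0.212
```

Call:
step_arm([
  {"linear": [0.4,2.4,0],"spin": -0.06,"jaw": 0},
  {"linear": [0.3,1.2,0],"spin": -0.05,"jaw": 0},
  {"linear": [0,0,0],"spin": -0.02,"jaw": 0},
  {"linear": [0,0,0],"spin": 0,"jaw": 0},
  {"linear": [0,0,0],"spin": 0,"jaw": 0},
])

```text
t: 7.0
tcp_pos: [0.5412, 0.1001, 0.1272]
tcp_rot: [-0.476, 1.52, 0.474]
ft_force: [0.4, -0.5, -2.2]
finger_gap: 0.213
```

```bash
python3 - <<'E'
from h import *
from scipy.spatial.transform import Rotation as Ro
s=robot.get_state();print(s['t'],s['joint_pos'],s['tcp_pos'],s['ft_force'],s['finger_gap'])
z=Ro.from_rotvec(s['tcp_rot']).as_matrix()[:,2];print(np.arctan2(z[1],z[0]))
snap('wrist','w3');s=snap('top','top3');crop(s,'c5',185,305,155,255,6)
E
```

```text
7.0 [-0.44493111  0.59191365  0.34322506  1.82978829 -0.27201389  0.76768879
  0.6482376 ] [0.54123431 0.10010672 0.12719629] [ 0.39296635 -0.46782305 -2.22008043] 0.21337957268263572
0.6064985065225355
```

View pics/w3.png

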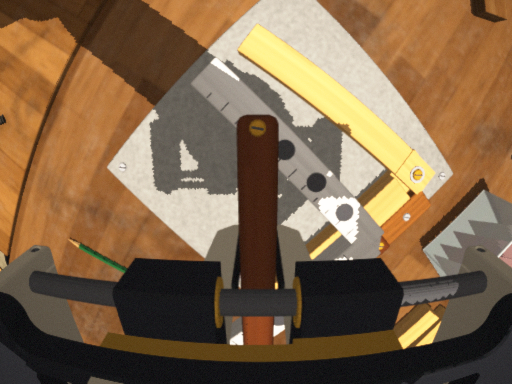

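View pics/c5.png

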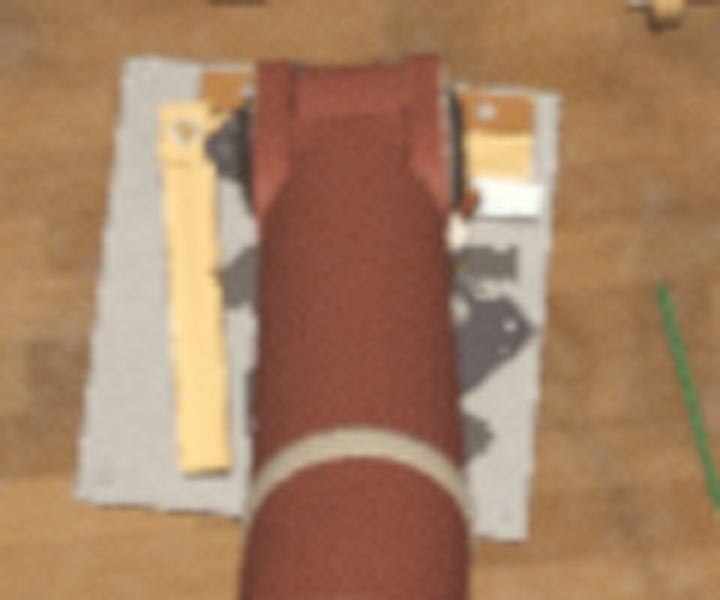

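The wrist view shows the -x leg (195,85)→(375,245) well clear of the side rail (250,40)→(415,175), inside the corner over the board. By my numbers the origin is at board (-21,-49) mm. Lowering.

Call:
step_arm([
  {"linear": [0,0,-1],"spin": 0,"jaw": 0},
  {"linear": [0,0,-2],"spin": 0,"jaw": 0},
  {"linear": [0,0,-2],"spin": 0,"jaw": 0},
  {"linear": [0,0,-2],"spin": 0,"jaw": 0},
  {"linear": [0,0,-1.5],"spin": 0,"jaw": 0},
  {"linear": [0,0,-1],"spin": 0,"jaw": 0},
  {"linear": [0,0,-0.5],"spin": 0,"jaw": 0},
  {"linear": [0,0,0],"spin": 0,"jaw": 0},
])

```text
t: 7.9
tcp_pos: [0.5415, 0.1017, 0.0271]
tcp_rot: [-0.476, 1.519, 0.476]
ft_force: [-1.5, 0.4, -3.4]
finger_gap: 0.213
```

```bash
python3 - <<'E'
from h import *
s=snap('wrist','w4');snap('scene','sc4'); print(s['mtx'],robot.get_state()['tcp_pos'],robot.get_state()['ft_force'])
E
```

```text
[[297.31863964   0.         257.59898353]
 [  0.         297.31863964 190.59907235]
 [  0.           0.           1.        ]] [0.54231532 0.10190314 0.02813787] [ 0.44058722  0.83070818 -2.70815513]
```

View pics/w4.png

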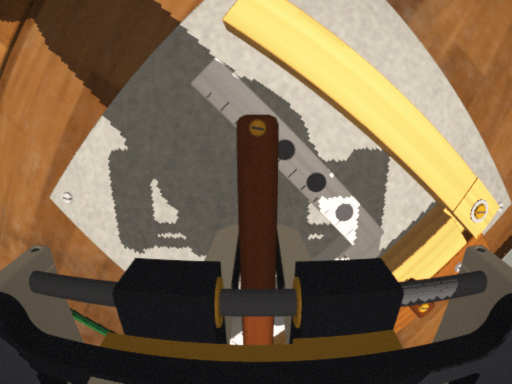

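View pics/sc4.png

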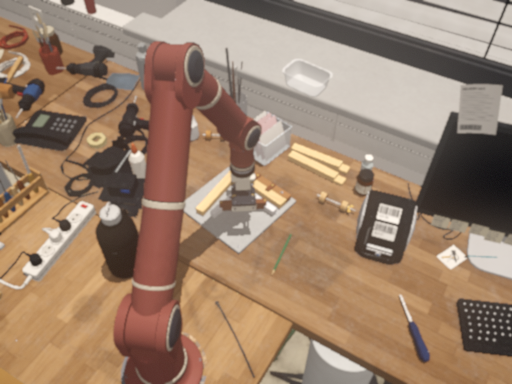

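Clear of both rails, underside about 8 mm above the board. Lowering slowly to contact.

Call:
step_arm([
  {"linear": [0,0,-0.3],"spin": 0,"jaw": 0},
  {"linear": [0,0,-0.3],"spin": 0,"jaw": 0},
  {"linear": [0,0,-0.1],"spin": 0,"jaw": 0},
  {"linear": [0,0,0],"spin": 0,"jaw": 0},
  {"linear": [0,0,0],"spin": 0,"jaw": 0},
])

```text
t: 8.5
tcp_pos: [0.5418, 0.102, 0.0207]
tcp_rot: [-0.476, 1.518, 0.476]
ft_force: [0.1, -1.7, -3.4]
finger_gap: 0.209
```

Call:
step_arm([
  {"linear": [0,0,-0.1],"spin": 0,"jaw": 0},
  {"linear": [0,0,0],"spin": 0,"jaw": 0},
  {"linear": [0,0,0],"spin": 0,"jaw": 0},
])

```text
t: 8.8
tcp_pos: [0.542, 0.102, 0.0198]
tcp_rot: [-0.476, 1.517, 0.476]
ft_force: [1.5, 0.2, -1.6]
finger_gap: 0.214
```

Call:
step_arm([
  {"linear": [0,0,-0.1],"spin": 0,"jaw": 0},
  {"linear": [0,0,0],"spin": 0,"jaw": 0},
  {"linear": [0,0,0],"spin": 0,"jaw": 0},
])

```text
t: 9.1
tcp_pos: [0.542, 0.102, 0.0198]
tcp_rot: [-0.476, 1.517, 0.476]
ft_force: [-1.4, 0.1, 6.7]
finger_gap: 0.213
```

Contact at TCP z 0.0198, exactly as predicted. Easing the down-force a bit, then sliding along board +x toward the back rail.

Call:
step_arm([
  {"linear": [0,0,0.06],"spin": 0,"jaw": 0},
  {"linear": [0.2,-0.04,0],"spin": 0,"jaw": 0},
  {"linear": [0.3,-0.05,0],"spin": 0,"jaw": 0},
  {"linear": [0.3,-0.05,0],"spin": 0,"jaw": 0},
  {"linear": [0.3,-0.06,0],"spin": 0,"jaw": 0},
  {"linear": [0.3,-0.06,0],"spin": 0,"jaw": 0},
  {"linear": [0.1,-0.02,0],"spin": 0,"jaw": 0},
  {"linear": [0,0,0],"spin": 0,"jaw": 0},
  {"linear": [0,0,0],"spin": 0,"jaw": 0},
])

```text
t: 10.0
tcp_pos: [0.5543, 0.1004, 0.0198]
tcp_rot: [-0.474, 1.522, 0.48]
ft_force: [-6.3, 1.7, 8.6]
finger_gap: 0.21
```

```bash
python3 - <<'E'
from h import *
print(robot.get_state()['tcp_pos'],robot.get_state()['ft_force'])
s=snap('wrist','w5');crop(s,'c6',180,512,0,290,2);snap('scene','sc5')
s=load('sc5');crop(s,'c7',170,310,140,260,5)
E
```

```text
[0.55427873 0.10043709 0.01981573] [-6.28094148  1.66532903  8.64149203]
```

View pics/c6.png

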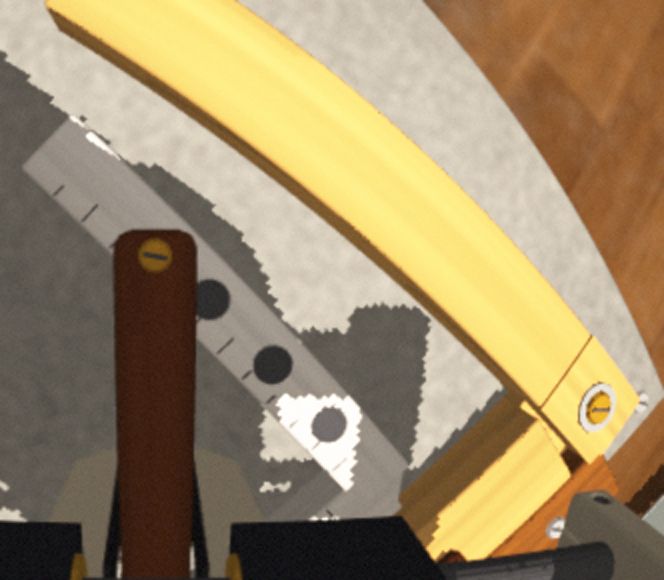

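View pics/c7.png

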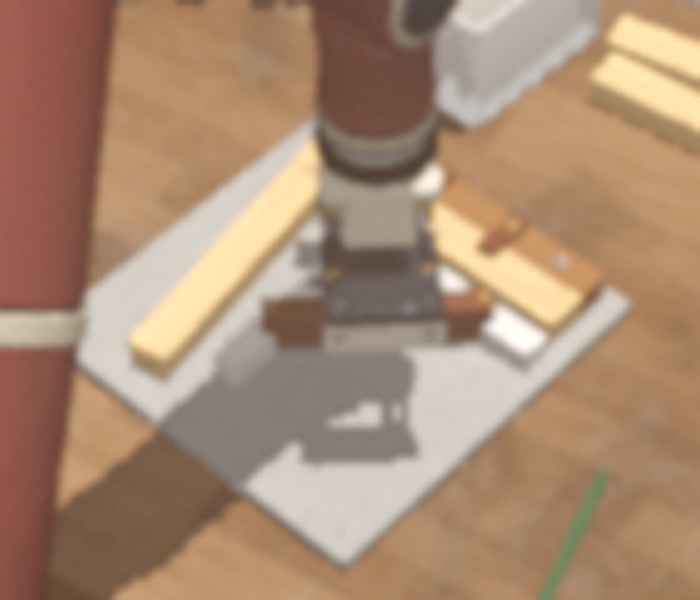

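```bash
cat >> h.py <<'E'
def wpx(s,u,v,z):
    K=s['mtx'];P=s['pose'];x=(u-K[0,2])/K[0,0];y=(v-K[1,2])/K[1,1];r=np.hypot(x,y);d=np.array([x/r*np.sin(r),y/r*np.sin(r),np.cos(r)]);w=P[:3,:3]@d
    return P[:3,3]+w*(z-P[2,3])/w[2]
TH=-.1812;T=np.array([.64056,.19313])
def brd(p):
    c,s=np.cos(TH),np.sin(TH);d=np.asarray(p)[:2]-T;return np.array([c*d[0]+s*d[1],-s*d[0]+c*d[1]])
E
python3 - <<'E'
from h import *
s=load('w5')
g=lambda U,V,z:(brd(wpx(s,180+(U+.5)/2-.5,(V+.5)/2-.5,z))*1e3).round(1)
print('screw',g(598,407,.036),'exp 15,15')
print('rail inner top',g(525,403,.036),g(430,540,.036)); print('rail inner bottom',g(505,390,.012),g(410,490,.012))
print('leg outer',g(120,160,.032),g(300,343,.032),g(408,462,.032),'relief',g(398,503,.032),'tip',g(72,115,.032),g(22,168,.032))
print('side inner top',g(47,8,.036),g(250,155,.036),g(450,320,.036))
print('side inner bot',g(60,28,.012),g(250,172,.012),g(450,340,.012))
p=robot.get_state()['tcp_pos'];print(brd(p))
E
python3 - <<'E'
import cv2
i=cv2.imread('pics/w5.png');cv2.imwrite('pics/c8.png',cv2.resize(i[180:290,340:470],None,fx=6,fy=5,interpolation=cv2.INTER_CUBIC))
E
```

```text
screw [16.6 15.6] exp 15,15
rail inner top [-7.9 -6.4] [  6.5 -57.1]
rail inner bottom [ 0.  -3.1] [  3.1 -51.9]
leg outer [-140.   -47.9] [-72.  -47.5] [-20.  -46.6] relief [-10.8 -57.2] tip [-157.4  -48. ] [-157.1  -66.9]
side inner top [-182.3  -32. ] [-117.9  -23.8] [-47.5 -11.2]
side inner bot [-183.8  -31.1] [-113.3  -23.1] [-30.1  -9.1]
[-0.06815426 -0.10670092]
```

View pics/c8.png

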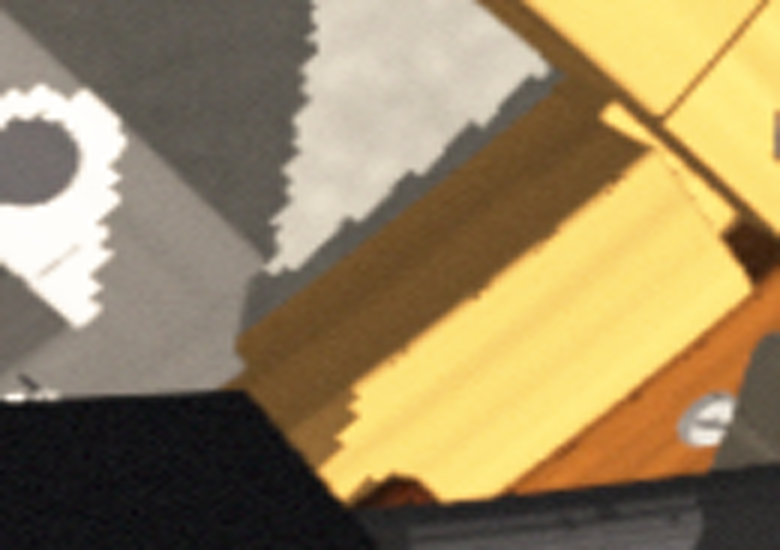

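Not in contact yet. The wrist measurements put the square's origin at about x = -8 mm, so the 6 N is board friction. Reducing the down-force and going on.

Call:
step_arm([
  {"linear": [0,0,0.04],"spin": 0,"jaw": 0},
  {"linear": [0,0,0.04],"spin": 0,"jaw": 0},
  {"linear": [0.1,-0.02,0],"spin": 0,"jaw": 0},
  {"linear": [0.1,-0.02,0],"spin": 0,"jaw": 0},
  {"linear": [0.1,-0.02,0],"spin": 0,"jaw": 0},
  {"linear": [0.1,-0.01,0],"spin": 0,"jaw": 0},
  {"linear": [0,0,0],"spin": 0,"jaw": 0},
  {"linear": [0,0,0],"spin": 0,"jaw": 0},
])

```text
t: 10.9
tcp_pos: [0.5613, 0.0981, 0.0199]
tcp_rot: [-0.476, 1.517, 0.475]
ft_force: [-0.2, 0.1, -2.1]
finger_gap: 0.211
```

Call:
step_arm([
  {"linear": [0.1,-0.02,0],"spin": 0,"jaw": 0},
  {"linear": [0,0,0],"spin": 0,"jaw": 0},
])

```text
t: 11.1
tcp_pos: [0.5615, 0.0982, 0.0199]
tcp_rot: [-0.476, 1.519, 0.476]
ft_force: [0.0, 0.7, -1.7]
finger_gap: 0.211
```

Call:
step_arm([
  {"linear": [0.1,-0.02,0],"spin": 0,"jaw": 0},
  {"linear": [0,0,0],"spin": 0,"jaw": 0},
])

```text
t: 11.3
tcp_pos: [0.5617, 0.0982, 0.0199]
tcp_rot: [-0.475, 1.52, 0.477]
ft_force: [-2.5, 0.6, -0.3]
finger_gap: 0.213
```

Call:
step_arm([
  {"linear": [0.1,-0.02,0],"spin": 0,"jaw": 0},
  {"linear": [0,0,0],"spin": 0,"jaw": 0},
])

```text
t: 11.5
tcp_pos: [0.5619, 0.0983, 0.02]
tcp_rot: [-0.475, 1.522, 0.478]
ft_force: [-5.3, 1.0, 1.8]
finger_gap: 0.211
```

```bash
cat >> h.py <<'E'
from scipy.spatial.transform import Rotation as Ro
def st():
    s=robot.get_state();M=Ro.from_rotvec(s['tcp_rot']).as_matrix();z=M[:,2]
    print('t',s['t'],'tcp',s['tcp_pos'].round(4),'yaw-board',round(np.arctan2(z[1],z[0])-np.pi/4-TH,4),'xaxis',M[:,0].round(4),'F',s['ft_force'].round(1),'M',s['wrist_torque'].round(2),'brd',(brd(s['tcp_pos'])*1e3).round(1))
    c,q=np.cos(TH),np.sin(TH);f=s['ft_force'];print('F board',c*f[0]+q*f[1],-q*f[0]+c*f[1])
E
python3 - <<'E'
from h import *
st();s=snap('wrist','w6');cv2.imwrite('pics/c9.png',cv2.resize(s['img'][150:290,340:470,::-1],None,fx=5,fy=4,interpolation=cv2.INTER_CUBIC))
s=snap('scene','sc6');crop(s,'c10',230,310,160,220,8)
E
```

```text
t 11.5 tcp [0.5619 0.0983 0.02  ] yaw-board 0.0034 xaxis [-4.e-03  8.e-04 -1.e+00] F [-5.3  1.   1.8] M [ 0.12  1.   -0.2 ] brd [ -60.3 -107.4]
F board -5.405275769376926 0.014786134568248399
```

View pics/c9.png

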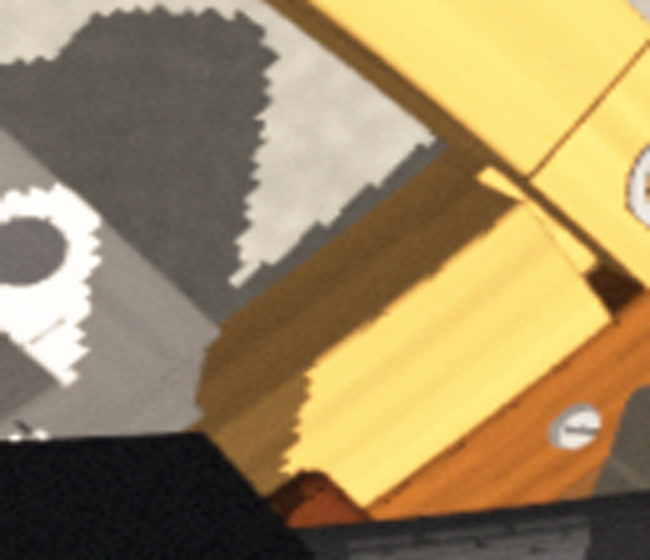

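View pics/c10.png

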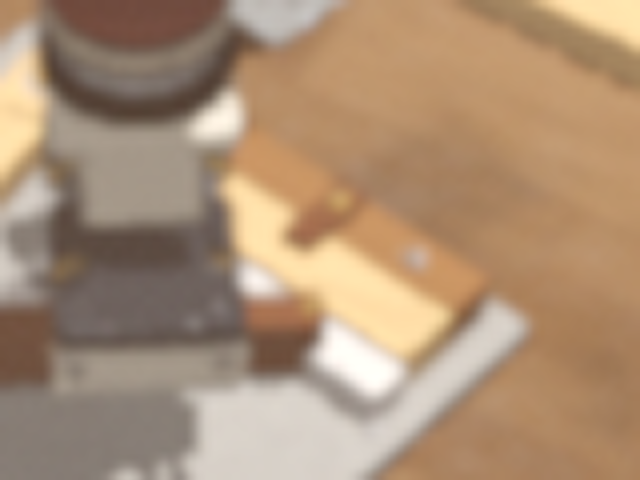

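The leg is against the back rail at -5.4 N (board x ≈ 0 by my numbers). Now sliding along board +y onto the side rail, keeping that light push.

Call:
step_arm([
  {"linear": [0.04,0.2,0],"spin": 0,"jaw": 0},
  {"linear": [0.055,0.3,0],"spin": 0,"jaw": 0},
  {"linear": [0.055,0.3,0],"spin": 0,"jaw": 0},
  {"linear": [0.055,0.3,0],"spin": 0,"jaw": 0},
  {"linear": [0.055,0.3,0],"spin": 0,"jaw": 0},
  {"linear": [0.055,0.3,0],"spin": 0,"jaw": 0},
  {"linear": [0.055,0.3,0],"spin": 0,"jaw": 0},
  {"linear": [0,0,0],"spin": 0,"jaw": 0},
])

```text
t: 12.4
tcp_pos: [0.5648, 0.1131, 0.0201]
tcp_rot: [-0.476, 1.526, 0.471]
ft_force: [-7.1, -4.8, 4.5]
finger_gap: 0.21
```

```bash
python3 -c "
from h import *
st()"
```

```text
t 12.4 tcp [0.5648 0.1131 0.0201] yaw-board 0.0001 xaxis [-0.0058 -0.0054 -1.    ] F [-7.1 -4.8  4.5] M [-1.18  1.28 -0.18] brd [-60.1 -92.4]
F board -6.146269118675324 -6.037349568316123
```

Call:
step_arm([
  {"linear": [0,0,0.03],"spin": 0,"jaw": 0},
  {"linear": [0.035,0.2,0],"spin": 0,"jaw": 0},
  {"linear": [0.035,0.2,0],"spin": 0,"jaw": 0},
  {"linear": [0.035,0.2,0],"spin": 0,"jaw": 0},
  {"linear": [0.035,0.2,0],"spin": 0,"jaw": 0},
  {"linear": [0,0,0],"spin": 0,"jaw": 0},
])

```text
t: 13.0
tcp_pos: [0.5662, 0.1204, 0.0203]
tcp_rot: [-0.477, 1.526, 0.47]
ft_force: [-7.1, -6.8, 3.3]
finger_gap: 0.21
```

```bash
python3 -c "
from h import *
st();s=snap('wrist','w7')"
```

```text
t 13.0 tcp [0.5662 0.1204 0.0203] yaw-board -0.0001 xaxis [-0.0059 -0.0063 -1.    ] F [-7.1 -6.8  3.3] M [-1.37  1.3  -0.13] brd [-60. -85.]
F board -5.733001656672633 -8.001591218713767
```

View pics/w7.png

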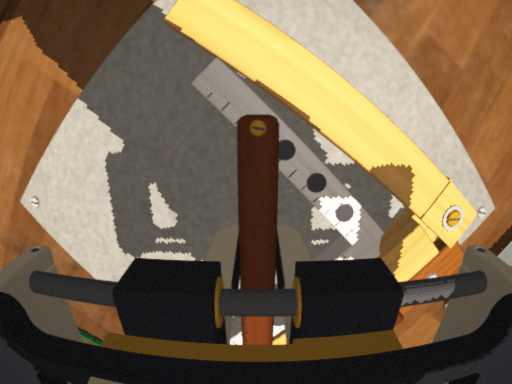

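The leg tip at (240,72) has reached the side rail; forces stay light. Continuing.

Call:
step_arm([
  {"linear": [0.035,0.2,0],"spin": 0,"jaw": 0},
  {"linear": [0.035,0.2,0],"spin": 0,"jaw": 0},
  {"linear": [0.035,0.2,0.01],"spin": 0,"jaw": 0},
  {"linear": [0.035,0.2,0],"spin": 0,"jaw": 0},
  {"linear": [0.035,0.2,0.01],"spin": 0,"jaw": 0},
  {"linear": [0,0,0],"spin": 0,"jaw": 0},
])

```text
t: 13.65
tcp_pos: [0.5682, 0.1314, 0.0203]
tcp_rot: [-0.477, 1.525, 0.471]
ft_force: [-5.7, -5.2, 0.8]
finger_gap: 0.21
```

```bash
python3 -c "
from h import *
st()"
```

```text
t 13.65 tcp [0.5682 0.1314 0.0203] yaw-board 0.0005 xaxis [-0.0055 -0.0053 -1.    ] F [-5.7 -5.2  0.8] M [-1.21  1.11 -0.26] brd [-60.1 -73.8]
F board -4.685791644532313 -6.1838032157558
```

Call:
step_arm([
  {"linear": [0.035,0.2,0],"spin": 0,"jaw": 0},
  {"linear": [0.04,0.2,0],"spin": 0,"jaw": 0},
  {"linear": [0.035,0.2,0],"spin": 0,"jaw": 0},
  {"linear": [0.04,0.2,0],"spin": 0,"jaw": 0},
  {"linear": [0.02,0.1,0],"spin": 0,"jaw": 0},
  {"linear": [0,0,0],"spin": 0,"jaw": 0},
])

```text
t: 14.25
tcp_pos: [0.5698, 0.14, 0.0203]
tcp_rot: [-0.477, 1.526, 0.471]
ft_force: [-6.0, -6.3, 2.6]
finger_gap: 0.212
```

```bash
python3 -c "
from h import *
st();s=snap('wrist','w8')"
```

```text
t 14.25 tcp [0.5698 0.14   0.0203] yaw-board 0.0003 xaxis [-0.0057 -0.0057 -1.    ] F [-6.  -6.3  2.6] M [-1.27  1.19 -0.23] brd [-60. -65.]
F board -4.745545749860782 -7.238411609481633
```

View pics/w8.png

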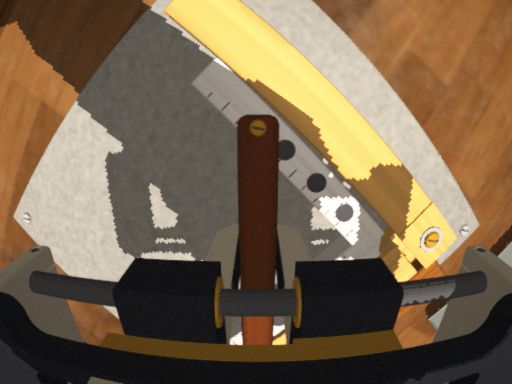

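Call:
step_arm([
  {"linear": [0.02,0.1,0],"spin": 0,"jaw": 0},
  {"linear": [0.02,0.1,0],"spin": 0,"jaw": 0},
  {"linear": [0.02,0.1,0],"spin": 0,"jaw": 0},
  {"linear": [0,0,0],"spin": 0,"jaw": 0},
])

```text
t: 14.7
tcp_pos: [0.5703, 0.1427, 0.0203]
tcp_rot: [-0.477, 1.526, 0.471]
ft_force: [-6.8, -5.5, 3.4]
finger_gap: 0.213
```

```bash
python3 -c "
from h import *
st()"
```

```text
t 14.7 tcp [0.5703 0.1427 0.0203] yaw-board 0.0002 xaxis [-0.006  -0.0061 -1.    ] F [-6.8 -5.5  3.4] M [-1.36  1.21 -0.25] brd [-60.  -62.3]
F board -5.71616128480961 -6.655877105385478
```

Call:
step_arm([
  {"linear": [0.02,0.1,0],"spin": 0,"jaw": 0},
  {"linear": [0,0,0],"spin": 0,"jaw": 0},
])

```text
t: 14.9
tcp_pos: [0.5705, 0.1437, 0.0203]
tcp_rot: [-0.477, 1.526, 0.471]
ft_force: [-7.0, -5.7, 2.2]
finger_gap: 0.21
```

```bash
python3 -c "
from h import *
st()"
```

```text
t 14.9 tcp [0.5705 0.1437 0.0203] yaw-board 0.0001 xaxis [-0.0061 -0.0061 -1.    ] F [-7.  -5.7  2.2] M [-1.36  1.23 -0.23] brd [-60.  -61.3]
F board -5.903972486987101 -6.8575520964060175
```

Call:
step_arm([
  {"linear": [0.02,0.1,0],"spin": 0,"jaw": 0},
  {"linear": [0,0,0],"spin": 0,"jaw": 0},
])

```text
t: 15.1
tcp_pos: [0.5707, 0.1446, 0.0203]
tcp_rot: [-0.477, 1.526, 0.471]
ft_force: [-6.6, -6.2, 2.7]
finger_gap: 0.209
```

```bash
python3 -c "
from h import *
st()"
```

```text
t 15.1 tcp [0.5707 0.1446 0.0203] yaw-board 0.0002 xaxis [-0.0061 -0.0062 -1.    ] F [-6.6 -6.2  2.7] M [-1.34  1.29 -0.19] brd [-60.  -60.3]
F board -5.388871409223853 -7.318724761185149
```

```bash
python3 - <<'E'
from h import *
s=snap('wrist','w9');st();crop(s,'c11',190,320,40,150,6);crop(s,'c12',310,450,130,290,5)
E
```

```text
t 15.15 tcp [0.5707 0.1446 0.0203] yaw-board 0.0002 xaxis [-0.0061 -0.0061 -1.    ] F [-6.5 -6.4  2.6] M [-1.38  1.23 -0.19] brd [-60.  -60.3]
F board -5.2751841254193055 -7.507027483525133
```

View pics/c11.png

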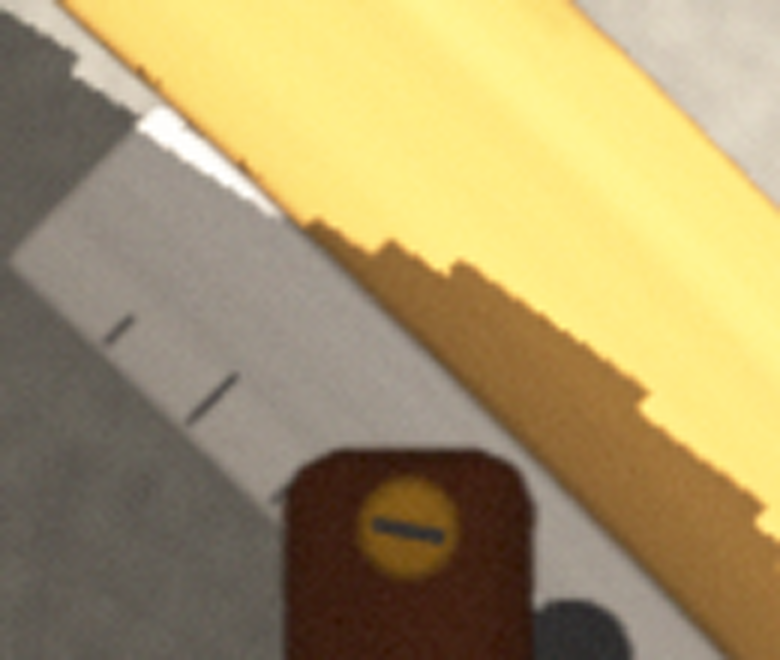

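View pics/c12.png

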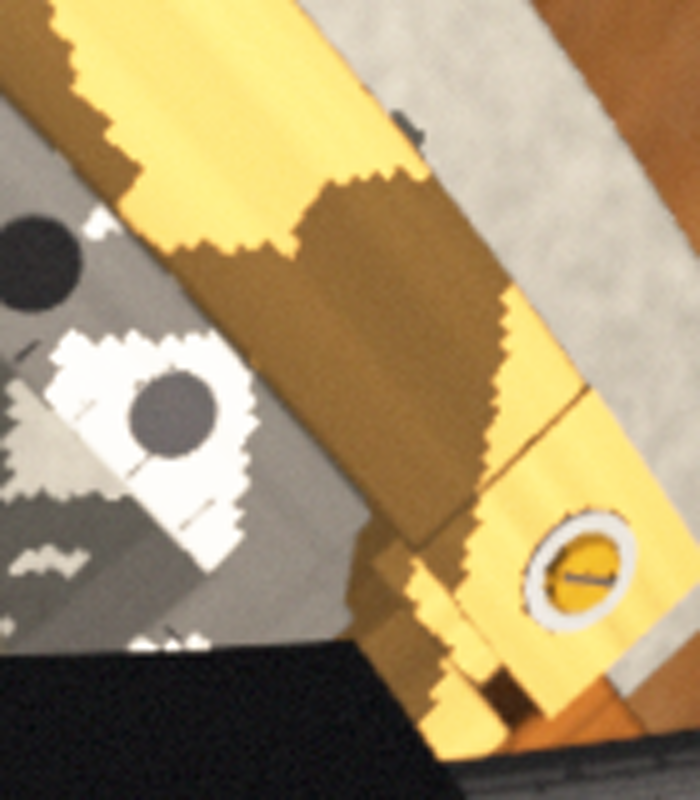

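```bash
python3 - <<'E'
from h import *
s=load('w9')
def g(U,V,u0,v0,k,z): return brd(wpx(s,u0+(U+.5)/k-.5,v0+(V+.5)/k-.5,z))*1e3
a=lambda P:(np.array(P).round(1).tolist(),'slope',np.polyfit(*np.array(P).T,1)[0].round(4))
print('rail outer',a([g(575,3,190,40,6,.036),g(775,205,190,40,6,.036),g(305,0,310,130,5,.036),g(450,195,310,130,5,.036),g(590,388,310,130,5,.036),g(697,572,310,130,5,.036)]))
print('rail inner top',a([g(65,5,190,40,6,.036),g(245,163,190,40,6,.036)]))
print('leg/rail line',a([g(305,222,190,40,6,.032),g(500,415,190,40,6,.032),g(730,655,190,40,6,.032),g(150,250,310,130,5,.032),g(365,513,310,130,5,.032)]))
print('leg inner',a([g(12,260,190,40,6,.032),g(270,510,190,40,6,.032),g(208,572,310,130,5,.032)]))
print('screw',g(583,575,310,130,5,.036))
E
```

```text
rail outer ([[-129.7, 29.5], [-105.9, 29.4], [-66.0, 30.4], [-37.4, 29.6], [-4.5, 29.7], [31.3, 28.0]], 'slope', np.float64(-0.0064))
rail inner top ([[-160.2, -0.1], [-139.2, 0.3]], 'slope', np.float64(0.0227))
leg/rail line ([[-132.5, 0.3], [-108.9, 0.1], [-79.8, -0.0], [-56.1, -0.1], [-11.3, -1.5]], 'slope', np.float64(-0.0135))
leg inner ([[-148.8, -19.4], [-117.1, -19.6], [-20.1, -20.4]], 'slope', np.float64(-0.0077))
screw [17.00247498 15.06569418]
```

By eye and numbers, leg and rail are nearly parallel (slopes -0.008 and -0.006), and at most about 1 mm is left at the corner. Going on in half-millimetre steps, watching for the stiffening.

Call:
step_arm([
  {"linear": [0.01,0.05,0],"spin": 0,"jaw": 0},
  {"linear": [0,0,0],"spin": 0,"jaw": 0},
])

```text
t: 15.35
tcp_pos: [0.5707, 0.145, 0.0203]
tcp_rot: [-0.477, 1.526, 0.47]
ft_force: [-7.5, -5.5, 2.8]
finger_gap: 0.211
```

```bash
python3 -c "
from h import *
st()"
```

```text
t 15.35 tcp [0.5707 0.145  0.0203] yaw-board 0.0 xaxis [-0.0062 -0.0062 -1.    ] F [-7.5 -5.5  2.8] M [-1.42  1.21 -0.26] brd [-60.  -59.9]
F board -6.367124030178565 -6.792553355827065
```

Call:
step_arm([
  {"linear": [0.01,0.05,0],"spin": 0,"jaw": 0},
  {"linear": [0,0,0],"spin": 0,"jaw": 0},
])

```text
t: 15.55
tcp_pos: [0.5708, 0.1455, 0.0203]
tcp_rot: [-0.477, 1.526, 0.47]
ft_force: [-6.9, -6.3, 3.1]
finger_gap: 0.21
```

```bash
python3 -c "
from h import *
st();robot.get_state()"
```

```text
t 15.55 tcp [0.5708 0.1455 0.0203] yaw-board 0.0 xaxis [-0.0062 -0.0063 -1.    ] F [-6.9 -6.3  3.1] M [-1.43  1.26 -0.21] brd [-60.  -59.5]
F board -5.694515772910818 -7.426902128788672
```

Call:
step_arm([
  {"linear": [0.01,0.05,0],"spin": 0,"jaw": 0},
  {"linear": [0,0,0],"spin": 0,"jaw": 0},
])

```text
t: 15.75
tcp_pos: [0.5708, 0.1455, 0.0203]
tcp_rot: [-0.477, 1.527, 0.47]
ft_force: [-7.2, -7.6, 4.0]
finger_gap: 0.211
```

```bash
python3 - <<'E'
from h import *
st();s=snap('wrist','w10');crop(s,'c13',190,320,40,150,6);crop(s,'c14',330,430,190,280,7)
E
```

```text
t 15.75 tcp [0.5708 0.1455 0.0203] yaw-board -0.0001 xaxis [-0.0066 -0.0068 -1.    ] F [-7.2 -7.6  4. ] M [-1.46  1.29 -0.11] brd [-60.  -59.4]
F board -5.689288220026182 -8.737488864124341
```

View pics/c13.png

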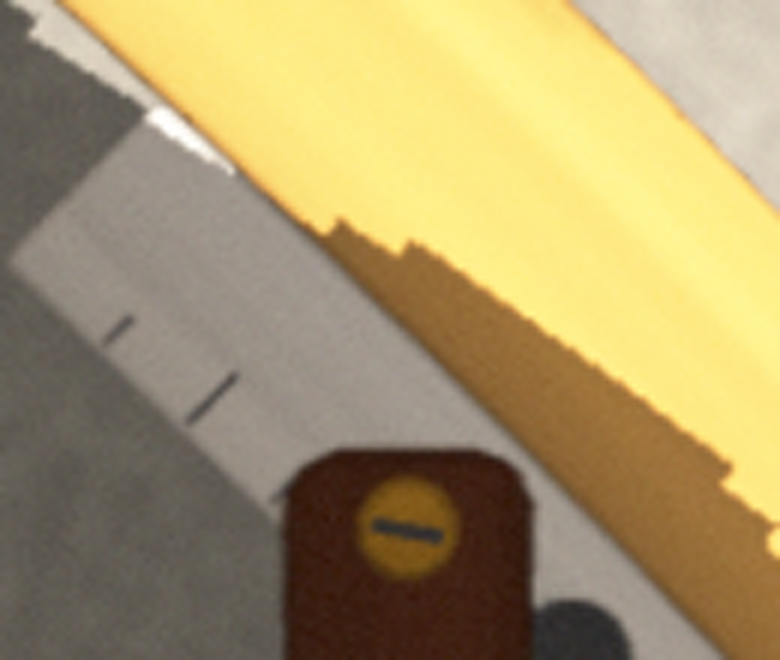

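View pics/c14.png

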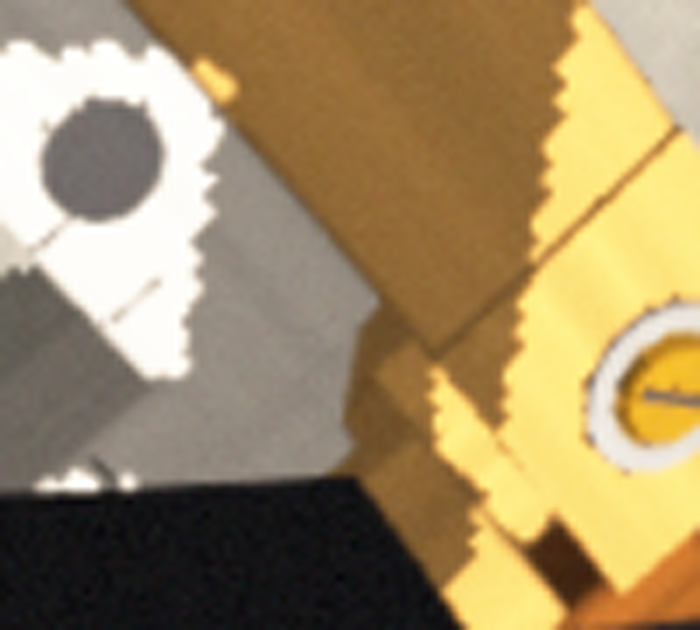

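The square stopped (TCP unchanged, force up by 1.3 N), and the crops show leg and rail closed along their length to the relief at (380,300). One more half-millimetre to confirm it's seated.

Call:
step_arm([
  {"linear": [0.01,0.05,0],"spin": 0,"jaw": 0},
  {"linear": [0,0,0],"spin": 0,"jaw": 0},
  {"linear": [0,0,0],"spin": 0,"jaw": 0},
])

```text
t: 16.1
tcp_pos: [0.5708, 0.1455, 0.0203]
tcp_rot: [-0.477, 1.527, 0.469]
ft_force: [-7.4, -7.5, 4.2]
finger_gap: 0.215
```

```bash
python3 - <<'E'
from h import *
st();s=snap('wrist','w11');crop(s,'c15',190,320,40,150,6);crop(s,'c16',310,450,130,290,5);s=snap('scene','sc11');crop(s,'c17',170,310,140,260,5);snap('top','top11')
E
```

```text
t 16.1 tcp [0.5708 0.1455 0.0203] yaw-board -0.0005 xaxis [-0.0067 -0.0074 -1.    ] F [-7.4 -7.5  4.2] M [-1.62  1.3  -0.12] brd [-60.  -59.4]
F board -5.891877915025876 -8.67261593113306
```

View pics/c15.png

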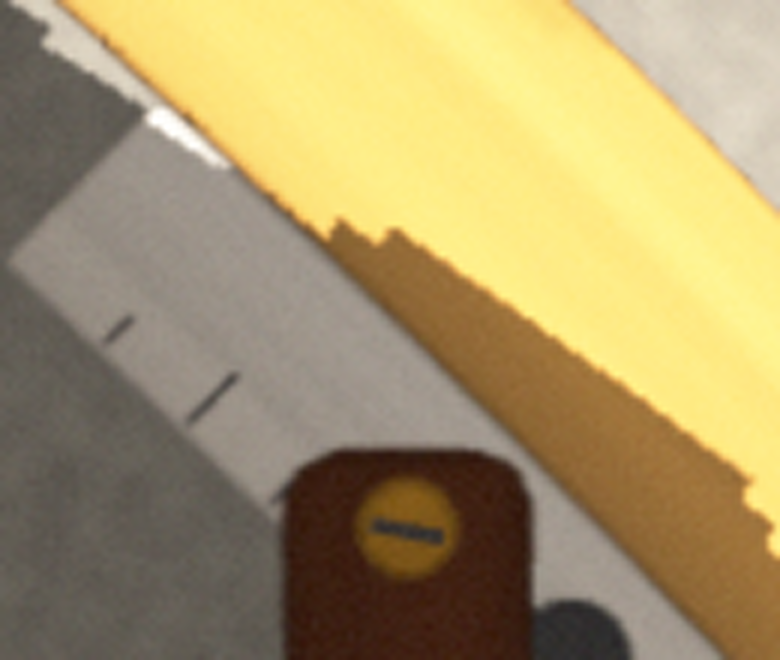

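View pics/c16.png

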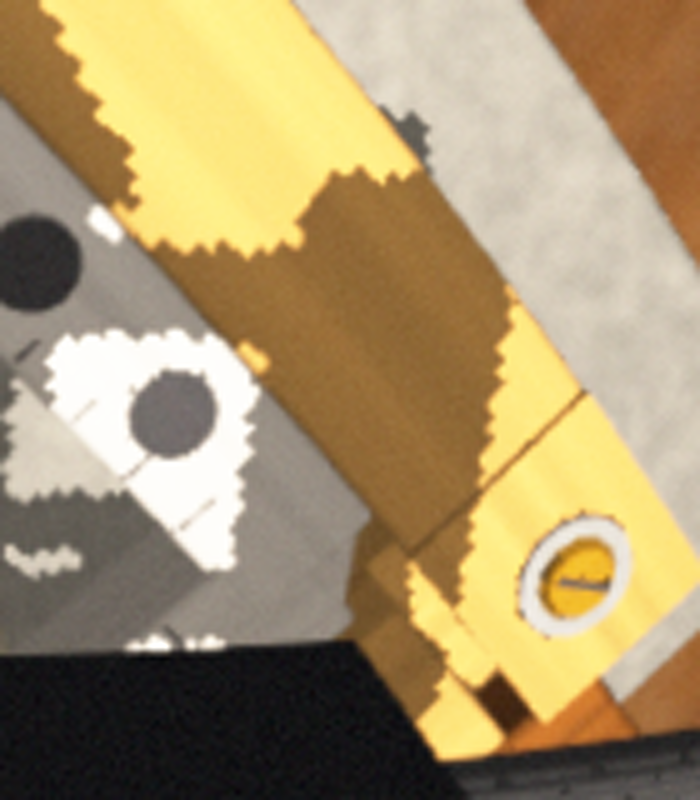

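View pics/c17.png

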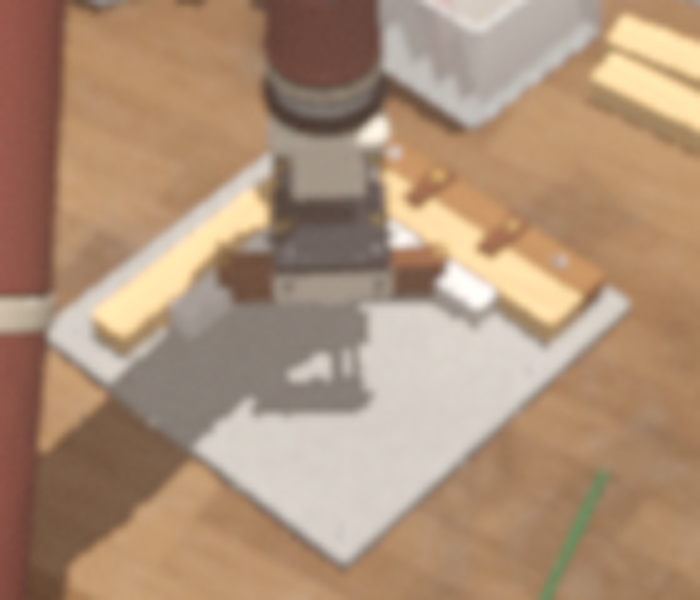

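```bash
python3 - <<'E'
from h import *
s=load('w11')
def g(U,V,u0,v0,k,z): return brd(wpx(s,u0+(U+.5)/k-.5,v0+(V+.5)/k-.5,z))*1e3
a=lambda P:(np.array(P).round(1).tolist(),'slope',np.polyfit(*np.array(P).T,1)[0].round(4))
print('rail outer',a([g(572,3,190,40,6,.036),g(775,205,190,40,6,.036),g(297,0,310,130,5,.036),g(430,175,310,130,5,.036),g(585,390,310,130,5,.036)]))
print('leg/rail line',a([g(232,167,190,40,6,.032),g(500,415,190,40,6,.032),g(730,655,190,40,6,.032),g(150,250,310,130,5,.032),g(365,513,310,130,5,.032)]))
print('leg inner',a([g(12,260,190,40,6,.032),g(270,510,190,40,6,.032),g(208,572,310,130,5,.032)]))
s=load('top11');crop(s,'c18',185,305,155,255,6)
E
```

```text
rail outer ([[-129.8, 30.3], [-105.8, 30.4], [-66.6, 30.6], [-41.0, 30.0], [-4.8, 29.9]], 'slope', np.float64(-0.0035))
leg/rail line ([[-140.4, 0.4], [-108.9, 1.1], [-79.7, 0.9], [-56.1, 0.8], [-11.4, -0.6]], 'slope', np.float64(-0.0078))
leg inner ([[-148.8, -18.4], [-117.1, -18.7], [-20.2, -19.5]], 'slope', np.float64(-0.0083))
```

View pics/c18.png

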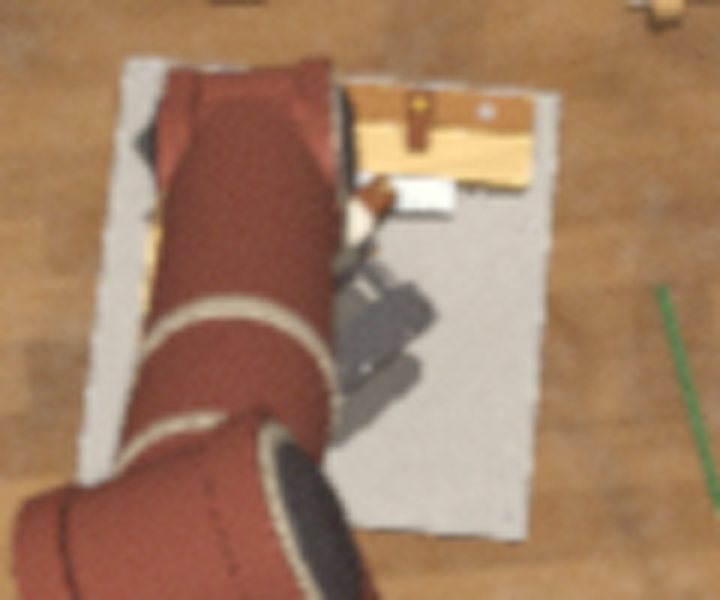

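Both cameras show the legs closed on both rails. The rail's outer face sits at y ≈ 30 mm as it should, and rail and leg are parallel to within about 5 mrad. A short hold to check it's stable, then handing in.

Call:
step_arm([
  {"linear": [0,0,0],"spin": 0,"jaw": 0},
  {"linear": [0,0,0],"spin": 0,"jaw": 0},
  {"linear": [0,0,0],"spin": 0,"jaw": 0},
  {"linear": [0,0,0],"spin": 0,"jaw": 0},
  {"linear": [0,0,0],"spin": 0,"jaw": 0},
])

```text
t: 16.75
tcp_pos: [0.5708, 0.1455, 0.0203]
tcp_rot: [-0.477, 1.527, 0.469]
ft_force: [-6.7, -7.7, 3.2]
finger_gap: 0.214
```

```bash
python3 - <<'E'
from h import *
st(); print(robot.close_job())
E
```

```text
t 16.75 tcp [0.5708 0.1455 0.0203] yaw-board -0.0006 xaxis [-0.0067 -0.0074 -1.    ] F [-6.7 -7.7  3.2] M [-1.51  1.32 -0.16] brd [-60.  -59.4]
F board -5.222285220267182 -8.759363237394577
the job is handed in; nothing more can be done
None
```

I took the square by its grip, laid it flat on the board, and slid it against the back rail. I then pushed the side rail out until the square stopped in the corner. I handed the job in at about 17 s, still gripping and pressing.

**Last checks:**
- **Seating:** the square stayed put when I commanded another half-millimetre, and held steady for half a second after that.
- **Push:** about 5 N towards the back rail and 9 N towards the side rail at hand-in. Some of this is friction on the board. The highest force I read was about 11 N sideways, though I only read it at the end of each move.
- **Position and angle:** the square's angle matched the board to within 0.001 rad and its position to within 1 mm, by my own estimate of where the board lies.
- **Side rail:** it sits where it should, with its outer face at about 30 mm.

**Where checks disagreed or were limited:**
- **Leg against side rail:** the wrist camera showed the leg and the rail differing by about 5 mrad in slope. That is about the limit of reading edges from the picture.
- **Gripper tilt:** the gripper leaned about 0.01 rad under load.
- **Corner view:** the arm hid the corner from the top camera, so I judged it from the wrist and scene cameras. The top camera showed only the end of the leg against the back rail.
- **Things round about:** I saw nothing disturbed in the pictures, but I did not measure the surrounding objects again at the end.

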